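Find the concealed catch of the till drawer

ROBOT

A 7-joint arm with a two-finger parallel gripper is mounted at the origin on the work surface. World frame = base frame: x ahead of the robot, y to its left, z up, the work surface at z = 0. Lengths are in m, angles in rad, forces in N, time in s.
With the tool pointing down it reaches from about 0.425 to 0.875 m from the base axis. Payload 4.7 kg.
Tool frame: the origin (TCP) lies at the very end of the fingers, on their centre line; the grasp point (between the pads) lies 19 mm behind it; z points along the fingers, y is the direction in which the jaws open and shut (so a half turn about z gives the same grasp; the last joint's range is limited). The gripper opens to 85 mm and grips with 20 to 120 N. Pads are 22 mm wide; open, the fingers measure 114 mm over their backs; the gripper's body (76 mm by 85 mm) begins 54 mm behind the grasp point. The pads swing forward as they close: fully open they stand 13 mm farther back than shut.
Start: joints at [-1.257, 0.321, -0.07, 1.45, 0.023, 1.371, -0.057], TCP at [0.192, 0.621, 0.231] pointing down, gripper open.
Joint ranges: [-2.86, 2.86], [-0.3, 2.09], [-1.38, 1.24], [0.06, 2.45], [-1.56, 4.7], [0.09, 2.05], [-2.69, 2.69]. Speed limits (rad/s): [2.57, 2.57, 3.14, 3.14, 3.14, 3.14, 3.14].

INTERFACE

Orientations are given as a rotation vector (axis times angle).
In Python, from bench import env gives the robot as it stands. Calls block until the motion is done:
- env.move_ptp(position, orientation): joint-space move of the TCP to a pose.
- env.move_straight(position, frame=None, velocity=0.15): straight line of the TCP; frame=None keeps the orientation; velocity is the mean speed in m/s.
- env.set_joints(angles): joint-space move.
- env.gripper_to(opening, squeeze=None): finger opening in m; squeeze is the grip in N (None keeps the last); returns when the fingers have stopped.
- env.pause(seconds).
- env.ik(position, orientation): joint angles nearest the present ones, or None.
- env.read_camera(name): name is "scene" or "top"; returns a dict with "img" (384x512x3 uint8, red, green, blue), "fov_y" (degrees; the focal length in pixels is half the picture's height over the tangent of half this angle, whatever the lens; pixels are square), "cx", "cy" (the principal point, pixels), "k1" (the pictures are not rectified: a ray, as slopes to the right and down, at radius r is drawn at 1 + k1 r^2 times it, then the intrinsics apply), "R" (3x3) and "t" (3): a world point X has camera coordinates R X + t. Camera axes: x right, y down, z forward; pixel columns grow to the right and rows downward; lengths in m; the calibration is good to about 2 mm. A picture is of the moment at which its call begins. There is no depth.
A pose or a line that the arm cannot do raises env.Unreachable and nothing moves.
- env.sign_off(): hands the job in, once; it reports no verdict.
Readings, each from a call of its own:
- env.read_time_s(): time.
- env.read_q(): joint angles.
- env.read_joint_velocities(): joint speeds.
- env.read_joint_torque(): joint torques, N m.
- env.read_ee_pos(): TCP position.
- env.read_ee_rot(): TCP orientation.
- env.read_ft_force(): force on the tool from outside, world axes, zero at the start.
- env.read_wrist_torque(): the same for the moment, N m.
- env.read_width(): finger opening in m.
Only numpy, scipy, OpenCV 4.12 (cv2) and the standard library are available. Lean on these libraries where they do the work, as an engineer would, in place of code of your own. Each camera call takes 0.05 s, during which the arm holds its last target.

TASK

The stockroom's cash till has a concealed catch: a push plate lying almost flush somewhere along the sunken strip in the flat top of the till. Feel along the strip for it with the fingertips, press the plate in until the drawer is released, then let go so that the plate comes back up and the drawer stands sprung open. Do not push or pull the drawer itself, pick nothing up, and leave the bottle, the can and the tin standing where they are.

Things in the scene. Friction and masses are not known exactly. Their poses are not given: they have to be found in the camera images.
- till: Grey painted steel cash till fixed to the bench, 340 (x, front to back) x 450 (y) x 105 (z) mm. Origin: centre of its underside, on the bench. Its front, where the drawer comes out, faces its own -x; its flat rigid top is 105 mm above the origin.
- strip_mid (a point): Centre of the sunken strip in the till's top, on the strip's surface (103 mm above the bench, 2 mm below the till's top), 70 mm in front (-x) of the till's centre; axes as the till's. The strip is rigid, 70 mm wide (x) and 184 mm long (y).
- catch (a joint): Push plate in the strip, same grey steel, 52 (x) x 56 (y) mm, face 2 mm below the strip, 2 mm gap round it; on the strip's centre line, its centre anywhere within 60 mm of the middle (to be found). Fingertips partly on the strip cannot press it. Value: m pressed down, 0 to 0.006, springs back; starts at 1.6 N, fully in at about 4 N, frees the drawer at about 0.004; keep it in some 0.5 s.
- drawer (a joint): How far the drawer has come out towards the till's -x, in m: 0 shut and latched, 0.08 fully out. Once freed, its own spring pushes it out to 0.08 in about a second (0.07 or more counts as open). Its front is 434 mm wide, 11 to 81 mm above the bench, flush with the till's front when shut, no handle.
- bottle: Brown glass bottle with a crown cap, 62 mm diameter, 200 mm tall, standing loose on the bench to one side of the till. Origin: centre of its underside.
- can: Bare aluminium can, 66 mm diameter, 115 mm tall, standing loose on the bench to one side of the till. Origin: centre of its underside.
- tin: Low round steel tin with a white lid, 59 mm diameter, 28 mm tall, lying loose on the rear part of the till's flat top, at least 80 mm behind the strip's centre line. Origin: centre of its underside.
Mind the look-alikes: they are no part of the job. What is meant by the tin is not red or turquoise, and is the larger of those in its own colour.

How it is judged:
On the way:
1. the push plate is pressed in while the drawer is still shut (value of joint catch above 0.003 m and value of joint drawer below 0.03 m), for 0.02 s.
At the end, for the whole second after the job is handed in: The drawer stands at least 70 mm out, the push plate is back up (less than 1.5 mm in), and bottle, can and tin stand upright within 20 mm of where they were (value of joint drawer above 0.07 m and value of joint catch below 0.0015 m and distance of each of bottle, can, tin from where it was at the start of the episode below 0.02 m and angle between each of bottle, can, tin's own z axis and vertical below 0.15 rad); the robot touches nothing.
It fails at once if the drawer is pushed or pulled by the robot (more than 3 N) (contact force between any of the fingers, the arm and drawer above 3 N).
It fails at once if a bystander is lifted, knocked over or shoved by more than 30 mm (distance of any of bottle, can, tin from where it was at the start of the episode above 0.03 m).
It also fails if it takes over 40 s, if anything falls off the work surface, if the arm or the gripper's body presses on something with over 40 N, if the wrist force passes 120 N, or if a joint passes its speed limit or range.

## Working session

There is one attempt and no reset: what is moved stays moved. The work goes in short steps, each a Python script; the robot and the scene stay as the last script left them, time stands still between calls to the robot, and variables do not carry over. Pictures are saved under pics/ and viewed, and the job is handed in when it is done.

```bash
mkdir -p pics; ls; python3 - <<'E'
from bench import env
import cv2
for n in("scene","top"):
    c=env.read_camera(n); cv2.imwrite(f"pics/{n}0.png",c["img"][:,:,::-1])
    print(n,{k:(v if k!="img" else 0) for k,v in c.items()})
print(env.read_time_s(),env.read_ee_rot(),env.read_ft_force())
E
```

```text
pics
scene {'img': 0, 'fov_y': 51.32224693040881, 'cx': 253.95504501121164, 'cy': 188.50707733715282, 'k1': 0.007587147813613607, 'R': array([[-0.86499741,  0.5017045 ,  0.00848941],
       [ 0.37995032,  0.66594222, -0.64199588],
       [-0.32774567, -0.55209922, -0.76666109]]), 't': array([ 0.54094813, -0.20490579,  1.30100904])}
top {'img': 0, 'fov_y': 44.63855657469181, 'cx': 262.9782235099291, 'cy': 197.1464132024052, 'k1': -0.048158364593271996, 'R': array([[ 0.01698817, -0.99981838,  0.00863744],
       [-0.98083294, -0.01834142, -0.1939854 ],
       [ 0.19410859, -0.00517643, -0.98096639]]), 't': array([0.02944761, 0.65430612, 1.41757438])}
0.1 [-4.69028327e-01 -3.10622801e+00  2.68966915e-03] [-0.32061826  0.36225815  0.5774376 ]
```

View pics/scene0.png

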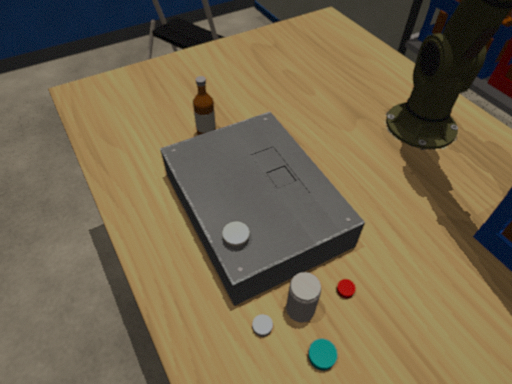

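View pics/top0.png

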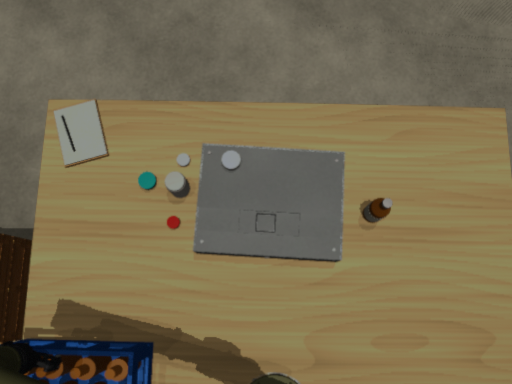

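The top view shows the till with corners near (203,146), (344,152), (341,259) and (195,253). The strip spans columns 238–300 with a square outline near (265,223), and the arm is out of the way. The tin candidates are white at (231,160) on the till, small white at (183,160), turquoise at (147,181) and red at (173,222). The one meant is (231,160), the larger white one, lying on the till. I'll enlarge it to confirm.

```bash
cat > h.py <<'E'
import numpy as np,cv2
def K(c):
    f=c["img"].shape[0]/2/np.tan(np.radians(c["fov_y"]/2)); return f
def ray(c,u,v,z):
    f=K(c); d=np.array([(u-c["cx"])/f,(v-c["cy"])/f]); p=d.copy()
    for _ in range(20): p=d/(1+c["k1"]*(p@p))
    R,t=c["R"],c["t"]; o=-R.T@t; w=R.T@np.array([p[0],p[1],1]); return o+w*(z-o[2])/w[2]
def proj(c,X):
    q=c["R"]@np.array(X)+c["t"]; p=q[:2]/q[2]; p=p*(1+c["k1"]*(p@p)); return K(c)*p+[c["cx"],c["cy"]]
E
python3 - <<'E'
from bench import env
import cv2
from h import *
c=env.read_camera("top"); s=env.read_camera("scene")
cr=cv2.resize(c["img"][140:270,135:350],None,fx=3.7,fy=3.7,interpolation=cv2.INTER_CUBIC)
cv2.imwrite("pics/topcrop.png",cv2.convertScaleAbs(cr[:,:,::-1],alpha=1.8))
cr=cv2.resize(s["img"][105:310,155:365],None,fx=2.9,fy=2.9,interpolation=cv2.INTER_CUBIC)
cv2.imwrite("pics/scenecrop.png",cv2.convertScaleAbs(cr[:,:,::-1],alpha=1.8))
for p in [(203,146),(344,152),(341,259),(195,253)]: print(ray(c,*p,.105))
for p in [(166,153),(270,117),(358,222),(234,287)]: print(ray(s,*p,.105))
E
```

```text
[0.8060763  0.23284377 0.105     ]
[ 0.79522685 -0.21132104  0.105     ]
[ 0.46015603 -0.19674839  0.105     ]
[0.47046689 0.24290056 0.105     ]
[ 0.79020188 -0.18368107  0.105     ]
[ 0.4724905  -0.17249299  0.105     ]
[0.49061579 0.24525532 0.105     ]
[0.8160646  0.24567956 0.105     ]
```

View pics/topcrop.png

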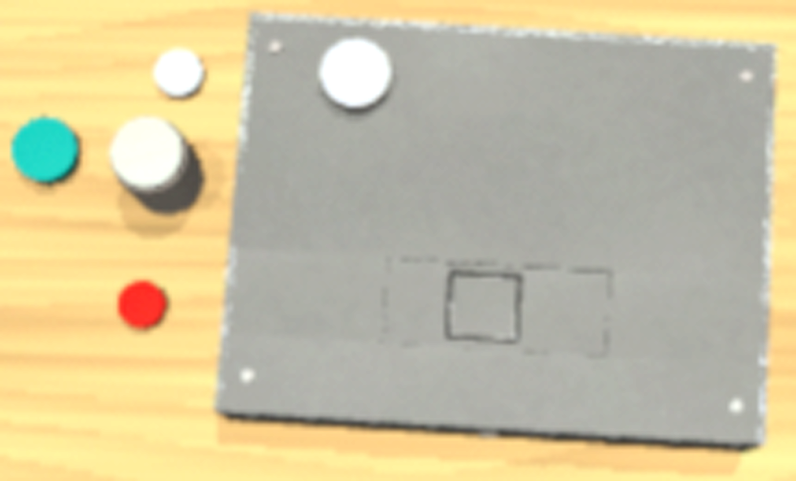

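View pics/scenecrop.png

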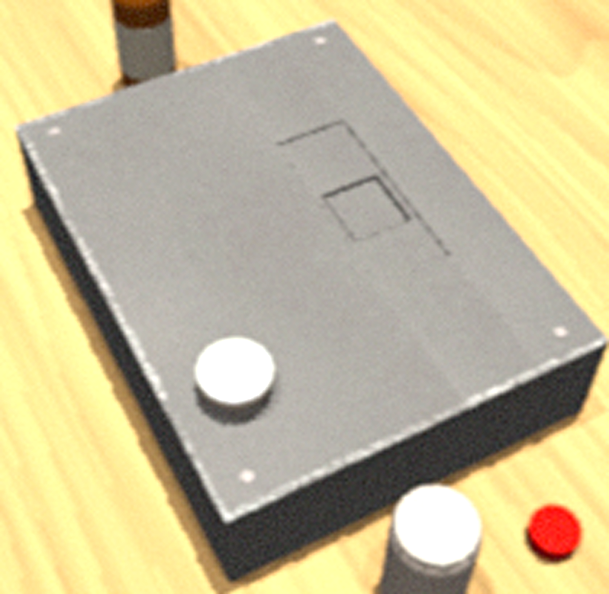

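The larger white disc on the till's rear left is confirmed as the tin. The square plate outline is centred at crop (483,306) in the top view and (366,208) in the scene view. Next I'll compute both with refined picks and compare them.

```bash
python3 - <<'E'
from bench import env
import cv2
from h import *
c=env.read_camera("top"); s=env.read_camera("scene")
T=lambda p:((p[0]+.5)/3.7-.5+135,(p[1]+.5)/3.7-.5+140)
S=lambda p:((p[0]+.5)/2.9-.5+155,(p[1]+.5)/2.9-.5+105)
r=lambda cam,f,P,z:[np.round(ray(cam,*f(p),z)[:2],4).tolist() for p in P]
print("till top",r(c,T,[(250,13),(775,46),(762,442),(218,410)],.105))
print("till scn",r(s,S,[(230,520),(18,128),(335,22),(606,345)],.105))
a=r(c,T,[(449,271),(521,274),(518,342),(446,338)],.103); b=r(s,S,[(323,196),(377,177),(411,219),(355,240)],.103)
print("plate",a,np.mean(a,0)); print(b,np.mean(b,0))
print("strip top",r(c,T,[(388,258),(611,270),(606,356),(381,343)],.105))
print("screws",r(c,T,[(275,46),(746,76),(736,405),(247,375)],.105),r(s,S,[(247,476),(55,131),(320,40),(561,331)],.105))
print("tin",r(c,T,[(356,72)],.133),r(s,S,[(235,371)],.133))
print("can",r(c,T,[(148,153)],.115),"bottle",ray(c,387,203,.2), env.read_time_s())
E
```

```text
till top [[0.8154, 0.2358], [0.795, -0.2116], [0.4599, -0.1955], [0.478, 0.2476]]
till scn [[0.8129, 0.2398], [0.7961, -0.2052], [0.4608, -0.1904], [0.4823, 0.2553]]
plate [[0.5965, 0.0619], [0.595, 0.0023], [0.5384, 0.0041], [0.5407, 0.0632]] [0.56765  0.032875]
[[0.5938, 0.0057], [0.5398, 0.01], [0.5413, 0.0666], [0.5964, 0.0627]] [0.567825 0.03625 ]
strip top [[0.6061, 0.1126], [0.5994, -0.0721], [0.5279, -0.0682], [0.5353, 0.1164]]
screws [[0.7866, 0.2133], [0.768, -0.1865], [0.4896, -0.1746], [0.507, 0.2252]] [[0.7857, 0.2153], [0.768, -0.1847], [0.4884, -0.1741], [0.5047, 0.2268]]
tin [[0.7571, 0.142]] [[0.7581, 0.1474]]
can [[0.6892, 0.3141]] bottle [ 0.61624877 -0.31566854  0.2       ] 0.3
```

Both views agree. The plate is at about (0.568, 0.034) and the till is yawed about −0.045 rad. I'll shut the fingers, move above the plate and feel downward.

```bash
python3 - <<'E'
from bench import env
import numpy as np
th=(np.pi-0.0445)/2; ori=-np.pi*np.array([np.cos(th),np.sin(th),0])
env.gripper_to(0.0,20)
print(env.ik([.568,.034,.2],ori))
env.move_ptp([.568,.034,.2],ori)
env.move_straight([.568,.034,.115],velocity=.1)
env.pause(.3)
f0=np.mean([env.read_ft_force() for _ in range(5)],0)
print(env.read_time_s(),env.read_ee_pos(),env.read_ee_rot(),env.read_width(),f0)
z=.115
while z>.0975:
    z-=.001
    env.move_straight([.568,.034,z],velocity=.02); env.pause(.05)
    f=env.read_ft_force()-f0
    print(round(z,4),env.read_ee_pos().round(4),f.round(2))
    if f[2]>1.2: break
print(env.read_time_s())
E
```

```text
[-0.60979263  0.17889865  0.56709206  1.71940299 -0.10018094  1.27224652
  1.50588819]
4.8417 [0.56824608 0.03404997 0.11544528] [6.98430844e-02 3.14008729e+00 4.63287266e-04] 0.00011227056413394637 [-0.06530088 -0.35926333 -0.63517324]
0.114 [0.568  0.034  0.1139] [0.69 0.25 1.28]
5.1417
```

That stop was probably force noise, since the tips are still 10 mm above the top. I'll measure the noise and average the readings.

```bash
cat >> h.py <<'E'
def ft(env,n=8):
    a=[]
    for _ in range(n): env.pause(.02); a.append(env.read_ft_force())
    a=np.array(a); return a.mean(0),a.std(0)
E
python3 - <<'E'
from bench import env
from h import *
m,s=ft(env,10); print(m,s); f0=m
z=.107
while z>.0945:
    env.move_straight([.568,.034,z],velocity=.02)
    f,_=ft(env); f=f-f0
    print(round(z,4),env.read_ee_pos().round(4),f.round(2),round(env.read_time_s(),2))
    if f[2]>3.4: break
    z-=.001
E
```

```text
[-0.00176459 -0.32721127 -0.19703192] [0.40944918 0.47879725 0.44840002]
0.107 [0.5681 0.034  0.1071] [0.14 0.17 0.17] 5.94
0.106 [0.568 0.034 0.106] [-0.11  0.58 -0.14] 6.33
0.105 [0.568 0.034 0.105] [0.12 0.15 0.1 ] 6.71
0.104 [0.568 0.034 0.104] [-0.07  0.11  0.41] 7.09
0.103 [0.568 0.034 0.103] [0.43 0.25 0.45] 7.47
0.102 [0.568 0.034 0.102] [-0.22  0.68  0.54] 7.86
0.101 [0.5681 0.034  0.1011] [0.22 0.41 0.67] 8.24
0.1 [0.5682 0.034  0.1003] [-0.32  0.01  3.96] 8.62
```

Contact comes at about 0.1005, below the strip level, which fits the plate. I'll press further in small steps and watch the stiffness.

```bash
python3 - <<'E'
from bench import env
from h import *
f0=np.array([0,-.33,-.2])
z=.0992
while z>.0915:
    env.move_straight([.568,.034,z],velocity=.02)
    f,_=ft(env); f=f-f0
    print(round(z,4),env.read_ee_pos().round(4),f.round(2),round(env.read_time_s(),2))
    if f[2]>12: break
    z-=.0008
c=env.read_camera("top"); cv2.imwrite("pics/p1.png",c["img"][:,:,::-1])
E
```

```text
0.0992 [0.5682 0.034  0.0993] [-0.18  0.02  4.68] 9.01
0.0984 [0.5682 0.034  0.0984] [0.33 0.5  4.42] 9.39
0.0976 [0.5681 0.034  0.0976] [0.81 0.4  4.12] 9.78
0.0968 [0.5682 0.034  0.0968] [1.79 0.08 2.72] 10.16
0.096 [0.5682 0.034  0.0961] [ 2.43 -0.16  3.18] 10.54
0.0952 [0.5681 0.034  0.0953] [2.38 0.48 3.56] 10.93
0.0944 [0.5682 0.034  0.0951] [0.9  0.67 7.29] 11.31
0.0936 [0.5682 0.034  0.095 ] [-0.91  0.3  11.63] 11.69
0.0928 [0.5683 0.034  0.0949] [-2.34  0.33 16.52] 12.07
```

View pics/p1.png

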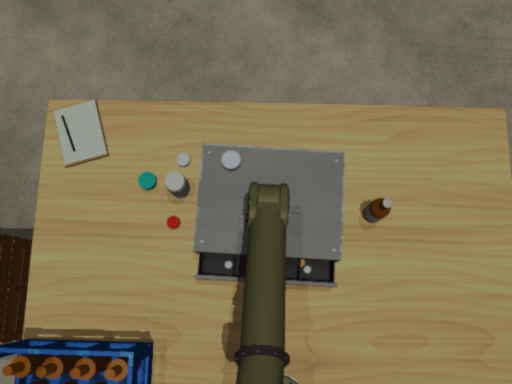

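The plate is fully in at z = 0.095, and the drawer is out in front of the till (rows 255–283). I'll let go straight up and check.

```bash
python3 - <<'E'
from bench import env
from h import *
env.move_straight([.568,.034,.13],velocity=.05)
env.move_straight([.568,.034,.25],velocity=.15)
env.set_joints([-1.257, 0.321, -0.07, 1.45, 0.023, 1.371, -0.057])
env.pause(.5)
print(env.read_time_s(),ft(env)[0])
for n in("scene","top"):
    c=env.read_camera(n); im=c["img"][:,:,::-1]; cv2.imwrite(f"pics/{n}2.png",im)
    old=cv2.imread(f"pics/{n}0.png"); d=np.abs(im.astype(int)-old).max(2)
    # circle comparisons of bystanders
    for nm,X in dict(bottle=(.616,-.316,.15),can=(.689,.314,.1),tin=(.757,.144,.133)).items():
        u,v=proj(c,X).astype(int); print(n,nm,(u,v),d[v-20:v+20,u-20:u+20].max())
s=np.vstack([cv2.imread("pics/top2.png")[130:300,100:420]]);cv2.imwrite("pics/top2c.png",cv2.convertScaleAbs(cv2.resize(s,None,fx=2.5,fy=2.5,interpolation=cv2.INTER_CUBIC),alpha=1.8))
c=env.read_camera("top"); print(ray(c,264,283,.081))
E
```

```text
16.9417 [-0.00423141  0.07403214  0.29560585]
scene bottle (np.int64(202), np.int64(92)) 18
scene can (np.int64(304), np.int64(286)) 14
scene tin (np.int64(235), np.int64(231)) 12
top bottle (np.int64(382), np.int64(206)) 6
top can (np.int64(175), np.int64(182)) 6
top tin (np.int64(230), np.int64(159)) 6
[0.38560284 0.03361247 0.081     ]
```

View pics/top2c.png

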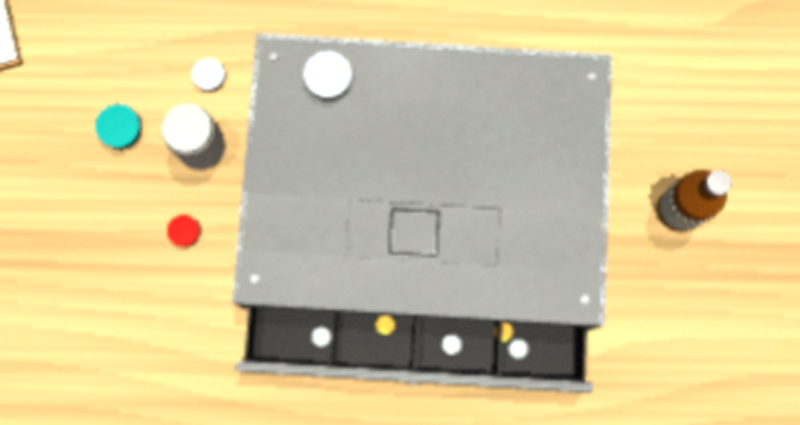

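View pics/scene2.png

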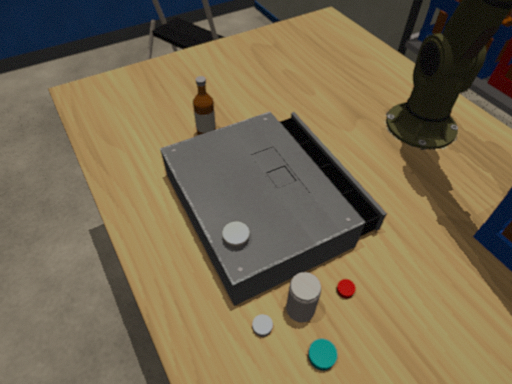

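The drawer front is at x≈0.386 and the till front at about 0.468, so it is out by about 80 mm. The plate outline looks as it did before, the bystanders' pixels haven't changed, and the arm is clear.

```bash
python3 -c "
from bench import env
env.sign_off(); print(env.read_time_s())"
```

```text
the job is handed in; nothing more can be done
the job is handed in; nothing more can be done
```

The drawer is released and standing open, and I handed the job in at about 17 s of the 40 s allowed.

**What I did:** I found the plate in both camera views at about (0.568, 0.034), the two agreeing to about 3 mm. With the fingers shut, I felt down onto it. Contact came at z ≈ 0.1005, below the strip's 0.103, so it was the plate. I pressed until it stopped at z ≈ 0.095 (about 16 N at most), then let go straight up and went back to the start pose.

**Last checks:**
- **Drawer:** about 80 mm out (front at x ≈ 0.386, till front at about 0.468).
- **Plate:** its outline looks the same as before the press. I judged this only from the pictures and did not measure it.
- **Bottle, can and tin:** no visible movement in either camera.
- **Wrist force:** near zero with the arm clear.

**What disagreed:**
- My first descent stopped 10 mm above the till on force noise, so I averaged the readings after that.
- The force at first contact read 4–4.7 N, above the stated 1.6 N start, then fell to about 3 N as the drawer came free.
- While the plate was held in, I also saw up to about 2.4 N sideways at the wrist. I did not look into its cause.

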